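# Clip the yellow batch marker onto the seedling tray

### The arm

A 6-joint arm with a two-finger parallel gripper is mounted at the origin on the work surface. World frame = base frame: x ahead of the robot, y to its left, z up, the work surface at z = 0. Lengths are in m, angles in rad, forces in N, time in s.
With the tool pointing down it reaches from about 0.3 to 0.775 m from the base axis. Payload 14.6 kg.
Tool frame: the origin (TCP) lies midway between the tips of the shut fingers; the grasp point (between the pads) lies 19 mm behind it; z points along the fingers, y is the line along which they close (so a half turn about z gives the same grasp; the last joint's range is limited). The gripper opens to 94 mm and grips with 3 to 60 N. Pads are 16 mm wide; open, the fingers measure 119 mm over their backs; the gripper's body (75 mm by 177 mm) begins 78 mm behind the grasp point.
Start: joints at [-1.283, 0.3, 1.521, -0, 1.321, -0.067], TCP at [0.191, -0.516, 0.205] pointing down, gripper open.
Joint ranges: [-3.03, 3.03], [-0.79, 2.21], [0.23, 2.52], [-1.04, 4.18], [0, 3.07], [-2.55, 2.55]. Speed limits (rad/s): [2.22, 2.22, 2.57, 3.14, 3.14, 3.14].

### API

Orientations are given as [roll, pitch, yaw] about the fixed x, y, z axes, in that order (R = Rz(yaw) Ry(pitch) Rx(roll)).
In Python, from station import telemetry, optics, ctrl gives the robot as it stands.
- The arm moves only by the tool carry_out, never from a script. Its argument "plan" is a list that holds one entry, the list of rows, each a list of 7 numbers: the shift along the tool's x, y, z in mm, then the turn, a rotation vector about the tool's x, y, z in rad, then the finger opening in mm, from 0 to 94. A call has 1 to 20 rows; each row shifts and turns the commanded pose from where the row before left it, along the tool's axes as they then stand; what a row does not reach is not made up. A row lasts 1/12 s, in which the tool goes at most 41.7 mm and 7.16 degrees, less where a joint would pass 70% of its speed; a pose out of reach is approached as far as the arm can. A call with a gripper value outside its range is refused whole. The fingers move at their own pace and stop on an object; "squeeze" is the grip in N (left out, the last holds). Time passes only in rows, so rows that do not move let the fingers close. It gives the time, the measured TCP pose, the force, the opening and the grip force at its end, in the units of the state.
- telemetry.get_obs(): the state, without advancing time (a new reading comes with each control period).
- optics.camera(name): name is "scene" or "top" or "wrist"; returns a dict with "pixels" (384x512x3 uint8, red, green, blue), "intrinsics" (3x3 intrinsics, pixels), "origin" and "rotation" of the camera in the world. Camera axes: x right, y down, z forward; pixel columns grow to the right and rows downward; lengths in m; the calibration is good to about 2 mm. A picture is of the moment at which its call begins. There is no depth.
- ctrl.hand_in(): hands the job in; it is judged then, once.
The state is a dict: "time_s": time; "qpos": joint angles; "joint_vel": joint speeds; "tau": joint torques, N m; "ee_pos": TCP position; "eef_rot": TCP orientation; "force": force on the tool from outside, world axes, zero at the start; "moment": the same for the moment, N m; "grip_width": finger opening in m; "grip_force": force on a finger pad.
Only numpy, scipy, OpenCV 4.12 (cv2) and the standard library are available. Lean on these libraries where they do the work, as an engineer would, in place of code of your own. Each camera call takes 0.05 s, during which the arm holds its last target. There are 200 camera calls.

### The job

Pick up the yellow batch marker and push its snap hook, flat and straight, onto the steel eye at the front of the seedling tray until the orange gate flicks shut behind the eye. Before you let go, tug it straight back to be sure that it holds, then leave it lying clipped on. Do it gently, never pressing the marker on the tray or its eye with more than 18 N, and leave everything else where it is.

Things in the scene. Friction and masses are not known exactly. Their poses are not given: they have to be found in the camera images.
- marker_yellow: batch marker, about 0.16 kg (varies), flat on the bench: yellow plastic grip, 60 mm long (x), 16 wide (y), 34 tall (z), with a steel snap hook in front. Origin: underside, middle of the grip; x forward through the hook's mouth, z up. Take the grip from above, fingers closing along y. Red and blue ones lie near it.
- marker_yellow_mouth (a point): centre of the hook's mouth, between the prong tips, 79 mm in front of the marker's origin, 8 mm above its underside. The hook is a flat U of 10 mm round rod open to +x: inside 26 mm wide (y -13 to 13), outside 46 to 52; throat (its bottom) at x = 41 mm, rods end at x = 84 mm. The right prong's tip (-y) bends in to y = -6 mm.
- marker_yellow_seat (a point): where the centre of the eye's 8 mm bar is when the bar touches the hook's throat: 45 mm in front of the marker's origin, 8 mm above its underside.
- gate (a joint): orange 5 mm rod, the sprung gate of the yellow hook's mouth, 20 mm long, hinged at the left prong (marker x = 69, y = 12.5 mm). 0 shut, 1.25 rad open. It gives only inwards; the bar needs some 2 to 6 N to push in past it. It shuts behind the bar once that is within about 3 mm of the throat. Then the bar has about 16 mm of play up to the shut gate, which holds against a pull.
- tray: black seedling tray, 230 by 260 mm, 60 tall, fixed, its front wall 80 mm behind the origin. Origin: on the bench under the middle of the eye's slot; x points from the eye into the tray, z up. Push the hook on along +x, its x along the tray's x, a prong on each side of the bar, underside 0 to 10 mm above the bench. Once the throat touches the bar, the force rises steeply.
- eye_slot (a point): middle of the slot in the foot plate, at bench height. The eye stands in it: an upright steel bar, 8 mm thick, 50 mm tall, bent over at the top back into the tray. It is clamped (does not shift under 25 N) anywhere from 25 mm before to 25 mm behind this point along the tray's x. Where is not measured: feel for it.
- plate_edge (a point): middle of the front edge of the metal foot plate, 44 mm in front of the slot's middle; the plate is 70 mm wide and let in flush with the bench. A fair tug is 7 to 12 N straight back (tray's -x), with the bar bearing on the shut gate. Let go a few mm up, the marker drops and lies flat.
- marker_red: a marker like the yellow one but with a red grip and a dead (not moving) gate. Leave it alone. Origin: on its underside, in the middle of its grip.
- marker_blue: a marker like the yellow one but with a blue grip and a dead (not moving) gate. Leave it alone. Origin: on its underside, in the middle of its grip.
- jar: closed glass jar with a red lid, 72 mm wide, 95 mm tall. Bystander. Origin: centre of its underside.
- pot1: empty black square tube pot, 52 mm wide, 110 mm tall. Bystander. Origin: centre of its underside.
- pot2: another such tube pot. Bystander.
- trowel: small flat trowel lying on the bench. Bystander.
- dibber: dark wooden dibber stick, 20 mm thick, 150 mm long, lying on the bench. Bystander.
Things that resemble listed ones, but are neither listed nor needed, are in the scene too. What is shaped like the marker_yellow but purple is not meant.

How it is judged:
On the way, in this order (a step that is already met when the one before it is completed fails the run):
1. the eye pushes the yellow marker's gate open (over 0.4 rad, in contact) (value of joint gate above 0.4 rad and contact force between marker_yellow and tray above 0.3 N and x of marker_yellow_seat in the frame of tray between -0.08 and 0.035 m), for 0.05 s.
2. the gate has flicked shut again (under 0.12 rad) with the hook over the eye (value of joint gate below 0.12 rad and x of marker_yellow_seat in the frame of tray between -0.049 and 0.031 m and y of marker_yellow_seat in the frame of tray between -0.012 and 0.012 m and height (world z) of marker_yellow_seat below 0.035 m), for 0.1 s.
3. tugged back while still gripped: the eye bears on the shut gate with over 5 N (all of step 2 and contact force between gate and tray above 5 N and contact force between the fingers and marker_yellow above 2 N), for 0.05 s.
At the end, for the whole second after the job is handed in: The yellow marker lies still and flat (within 0.2 rad) at the tray's eye, released, gate shut (under 0.12 rad), its seat point within 12 mm sideways of the eye's slot line, between 49 mm before and 31 mm behind the slot's middle, under 35 mm high (all of step 2 and angle between marker_yellow's own z axis and vertical below 0.2 rad and linear speed of marker_yellow below 0.02 m/s); the robot touches nothing.
It fails at once if the marker is pressed on the tray or its eye with more than 18 N (contact force between marker_yellow and tray above 18 N).
It fails at once if another thing on the bench is moved by more than 15 mm (distance of any of marker_red, marker_blue, jar, pot1, pot2, trowel, dibber from where it was at the start of the episode above 0.015 m).
It also fails if it takes over 67 s, if anything falls off the work surface, if the arm or the gripper's body presses on something with over 40 N, if the wrist force passes 120 N, or if a joint passes its speed limit or range.

## Working session

There is one attempt and no reset: what is moved stays moved. The work goes in short steps, Python scripts to look and compute and a tool call to move; the robot and the scene stay as the last step left them, time stands still between calls to the robot, and variables do not carry over. Pictures are saved under pics/ and viewed, at most 10 in all, crops included, and the job is handed in when it is done.

Besides the shell and the picture viewer there is one more tool, called as name([rows], argument=value, ...), one row to a line, values as JSON. carry_out: Moves the arm, as the interface text tells. Its arguments: {"type":"object","properties":{"plan":{"type":"array","items":{"type":"array","items":{"type":"array","items":{"type":"number"}}}},"squeeze":{"type":"number"}},"required":["plan"]}

```bash
mkdir -p pics; cat > h.py <<'E'
import numpy as np, cv2
from station import telemetry, optics, ctrl
from scipy.spatial.transform import Rotation as R
def cam(n,f=None):
    c=optics.camera(n); c={k:np.array(v) for k,v in c.items()}
    if f: cv2.imwrite(f,c["pixels"][:,:,::-1]); np.savez(f[:-4],**c)
    return c
def load(f): return dict(np.load(f))
def ray(c,uv,z):
    d=c["rotation"]@np.linalg.inv(c["intrinsics"])@np.array([uv[0],uv[1],1.]); o=c["origin"]
    return o+d*(z-o[2])/d[2]
def proj(c,p):
    q=c["intrinsics"]@(c["rotation"].T@(np.array(p)-c["origin"])); return q[:2]/q[2]
def st():
    o=telemetry.get_obs(); print({k:np.round(o[k],4) for k in("time_s","ee_pos","eef_rot","force","grip_width","grip_force")}); return o
E
python3 - <<'E'
from h import *
o=st()
a=cam("top","pics/top.png");b=cam("scene","pics/scene.png")
for c in(a,b): print(c["origin"],c["rotation"].round(3).tolist(),c["intrinsics"].tolist())
E
```

```text
{'time_s': np.float64(0.0), 'ee_pos': array([ 0.191 , -0.5155,  0.2049]), 'eef_rot': array([-3.1405e+00, -1.0000e-04,  3.5480e-01]), 'force': array([0.1931, 1.1229, 0.5232]), 'grip_width': np.float64(0.0936), 'grip_force': np.float64(0.0)}
[0.38965246 0.02216765 1.51007084] [-3.084, 0.007, -1.549] [[485.23939219839195, 0.0, 251.64788972392748], [0.0, 485.23939219839195, 188.8930665982371], [0.0, 0.0, 1.0]]
[ 1.05540121 -0.44653764  1.23435024] [-2.588, -0.006, 0.912] [[431.3965110153394, 0.0, 260.65643709599846], [0.0, 431.3965110153394, 194.88629553833113], [0.0, 0.0, 1.0]]
```

View pics/top.png

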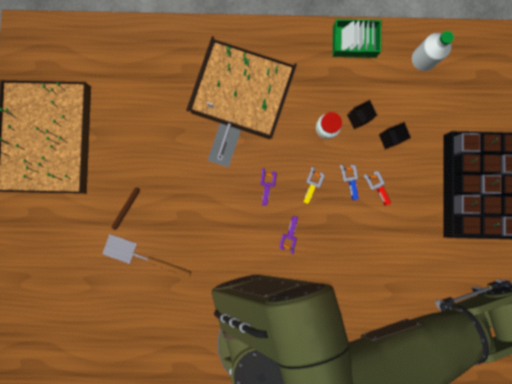

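View pics/scene.png

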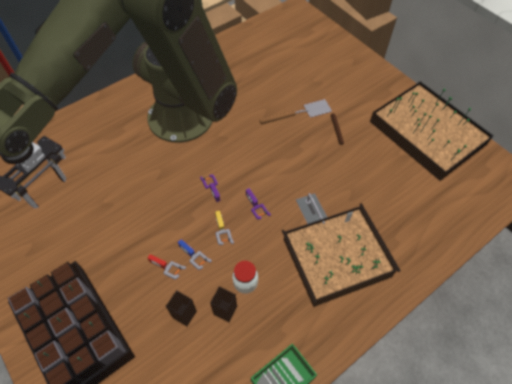

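The top view shows the yellow marker at about (309,192) with its hook up, blue at (350,182), red at (378,188), and purple look-alikes at (267,186) and (290,234). The tray with the foot plate and slot is at (224,145); another tray, on the left, has no plate.

```bash
cat >> h.py <<'E'
_cam=cam
def fix(c):
    c=dict(c)
    if c["rotation"].ndim==1: c["rotation"]=R.from_euler('xyz',c["rotation"]).as_matrix()
    return c
def cam(n,f=None): return fix(_cam(n,f))
def load(f): return fix(dict(np.load(f)))
def hsv(c,lo,hi): return cv2.inRange(cv2.cvtColor(c["pixels"],cv2.COLOR_RGB2HSV),np.array(lo),np.array(hi))
def tool(dworld):
    o=telemetry.get_obs(); return R.from_euler('xyz',o["eef_rot"]).inv().apply(dworld)*1000
E
python3 - <<'E'
from h import *
c=load("pics/top.npz")
m=hsv(c,(24,150,120),(34,255,255))
n,l,s,ce=cv2.connectedComponentsWithStats(m)
for i in range(1,n):
    if s[i,4]>15:
        pts=np.argwhere(l==i)[:,::-1].astype(np.float32); print(s[i],ce[i],cv2.fitLine(pts,2,0,.01,.01).ravel()[:2], ray(c,ce[i],.03))
print("seat/hook",ray(c,(316,175),.008))
print("plate edge",ray(c,(219,162),0),"slot far",ray(c,(228,124),0), "slot", ray(c,(223,146),0))
for q in [(212,39),(296,65),(272,137),(188,109)]: print(ray(c,q,.06))
for q in [(330,123),(362,114),(395,134),(350,182),(378,188),(267,186),(290,234)]: print(q,ray(c,q,.05))
im=c["pixels"][:,:,::-1]
z1=cv2.resize(im[155:260,240:400],None,fx=5,fy=5,interpolation=cv2.INTER_CUBIC)
cv2.imwrite("pics/crop.png",z1)
E
```

```text
[304 185  11  19 102] [309.02941176 193.75490196] [ 0.39355057 -0.91930294] [ 0.4635032  -0.14104005  0.03      ]
seat/hook [ 0.52331594 -0.16420552  0.008     ]
plate edge [0.55843924 0.1385185  0.        ] slot far [0.67898865 0.11329458 0.        ] slot [0.60908111 0.12726494 0.        ]
[0.92806245 0.16487846 0.06      ]
[ 0.85245908 -0.09238508  0.06      ]
[ 0.63068757 -0.02380101  0.06      ]
[0.71081683 0.23180791 0.06      ]
(330, 123) [ 0.67876933 -0.19919961  0.05      ]
(362, 114) [ 0.70832771 -0.29588747  0.05      ]
(395, 134) [ 0.64914643 -0.3961463   0.05      ]
(350, 182) [ 0.50058218 -0.26159279  0.05      ]
(378, 188) [ 0.48426641 -0.34588754  0.05      ]
(267, 186) [ 0.4832013 -0.0119229  0.05     ]
(290, 234) [ 0.34058148 -0.08367285  0.05      ]
```

View pics/crop.png

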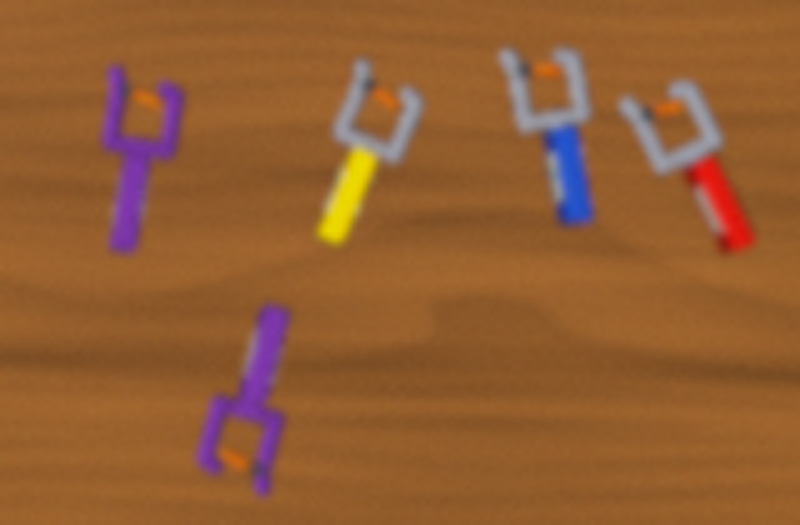

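The crop confirms it: the only marker with a yellow grip and steel hook is the one at (309,194). Both purple ones, the blue and the red don't fit.

carry_out([
  [[27, -18.5, 0, 0, 0, 0, 94], [27, -18.5, 0, 0, 0, 0, 94], [27, -18.5, 0, 0, 0, 0, 94], [27, -18.5, 0, 0, 0, 0, 94], [27, -18.5, 0, 0, 0, 0, 94], [27, -18.5, 0, 0, 0, 0, 94], [27, -18.5, 0, 0, 0, 0, 94], [27, -18.5, 0, 0, 0, 0, 94], [27, -18.5, 0, 0, 0, 0, 94], [27, -18.5, 0, 0, 0, 0, 94], [27, -18.5, 0, 0, 0, 0, 94], [27, -18.5, 0, 0, 0, 0, 94], [27, -18.5, 0, 0, 0, 0, 94], [27, -18.5, 0, 0, 0, 0, 94], [0, 0, 0, 0, 0, 0.12, 94], [0, 0, 0, 0, 0, 0.12, 94], [0, 0, 0, 0, 0, 0.12, 94], [0, 0, 0, 0, 0, 0.12, 94], [0, 0, 0, 0, 0, 0.12, 94], [0, 0, 0, 0, 0, 0.12, 94]],
])

```text
time_s: 1.77
ee_pos: [0.4554, -0.1415, 0.2052]
eef_rot: [3.142, 0.001, -0.371]
force: [-0.2, 0.0, 0.4]
grip_width: 0.0941
grip_force: 0.0
```

```bash
python3 - <<'E'
from h import *
st(); c=cam("wrist","pics/w1.png"); print(c["origin"],c["rotation"].round(3),c["intrinsics"])
E
```

```text
{'time_s': np.float64(1.7667), 'ee_pos': array([ 0.4554, -0.1415,  0.2052]), 'eef_rot': array([ 3.1416e+00,  6.0000e-04, -3.7100e-01]), 'force': array([-0.2466,  0.0469,  0.3807]), 'grip_width': np.float64(0.0941), 'grip_force': np.float64(0.0)}
[ 0.51604266 -0.16425203  0.38389508] [[-0.363 -0.908 -0.211]
 [-0.932  0.353  0.082]
 [ 0.     0.226 -0.974]] [[270.55514932   0.         256.0267328 ]
 [  0.         270.55514932 190.54736413]
 [  0.           0.           1.        ]]
```

View pics/w1.png

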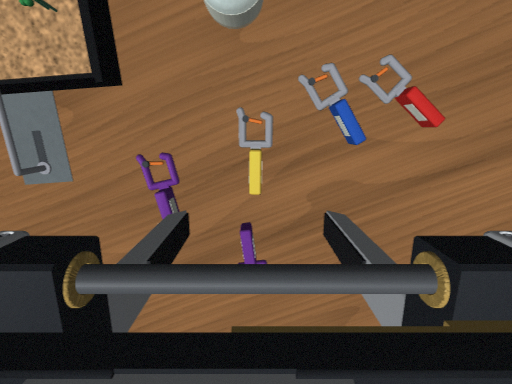

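The wrist view shows the yellow grip at (255,172) with its hook at (255,128), the plate with its slot at (40,150), and the eye's foot at about (45,168).

```bash
python3 - <<'E'
from h import *
c=load("pics/w1.npz")
m=hsv(c,(22,150,100),(35,255,255)); 
n,l,s,ce=cv2.connectedComponentsWithStats(m); i=1+s[1:,4].argmax(); print(s[i],ce[i])
pts=np.argwhere(l==i)[:,::-1].astype(np.float32)
W=np.array([ray(c,p,.034)[:2] for p in pts]).astype(np.float32)*1000
(cx,cy),wh,a=cv2.minAreaRect(W); print("grip",cx,cy,wh,a)
print("V by rows",[(r,c["pixels"][r,255].tolist()) for r in range(150,197,4)])
# hook grey blob near
g=hsv(c,(90,0,110),(130,90,255))
n,l,s,ce=cv2.connectedComponentsWithStats(g)
for i in range(1,n):
    if s[i,4]>60:
        P=np.argwhere(l==i)[:,::-1].astype(np.float32); Q=np.array([ray(c,p,.008)[:2] for p in P]).astype(np.float32)*1000
        print(s[i],ce[i].round(1),[np.round(v,2) for v in cv2.minAreaRect(Q)])
cv2.imwrite("pics/w1c.png",cv2.resize(c["pixels"][80:200,0:160,::-1],None,fx=5,fy=5,interpolation=cv2.INTER_CUBIC))
E
```

```text
[249 150  13  45 511] [254.81409002 171.71232877]
grip 463.42401123046875 -142.383056640625 (15.473097801208496, 58.19002914428711) 68.39717102050781
V by rows [(150, [156, 132, 49]), (154, [224, 204, 79]), (158, [224, 202, 77]), (162, [224, 203, 80]), (166, [224, 203, 78]), (170, [224, 200, 77]), (174, [224, 203, 78]), (178, [222, 199, 75]), (182, [224, 201, 78]), (186, [224, 201, 77]), (190, [224, 201, 79]), (194, [177, 146, 57])]
[360  55  51  48 726] [388.8  79.8] [array([ 512.76, -344.47]), array([52.87, 47.4 ]), np.float64(26.91)]
[299  63  48  47 681] [325.7  87.5] [array([ 534.92, -266.84]), array([54.28, 46.47]), np.float64(14.25)]
[   2   92   70   92 3395] [ 37.  134.8] [array([610.04, 118.87]), array([ 66.23, 120.43]), np.float64(72.56)]
[  0 109  18  67 227] [  8.  143.6] [array([620.28, 159.84]), array([ 5.19, 89.22]), np.float64(72.76)]
[237 108  35  41 538] [255.5 131.7] [array([ 516.13, -161.86]), array([45.39, 53.1 ]), np.float64(69.45)]
[327 212  44  52  91] [351.6 241.5] [array([ 316.21, -233.67]), array([107.34,   5.39]), np.float64(19.33)]
[485 233  27  14 111] [499.6 239. ] [array([ 234.92, -443.23]), array([46.76,  6.16]), np.float64(44.29)]
[ 76 284 204   3 476] [166.5 285.3] [array([338.56,  35.53]), array([315.33,   3.47]), np.float64(68.72)]
[363 294  42  32 985] [386.7 307.4] [array([ 180.68, -248.79]), array([65.51, 56.35]), np.float64(68.72)]
```

View pics/w1c.png

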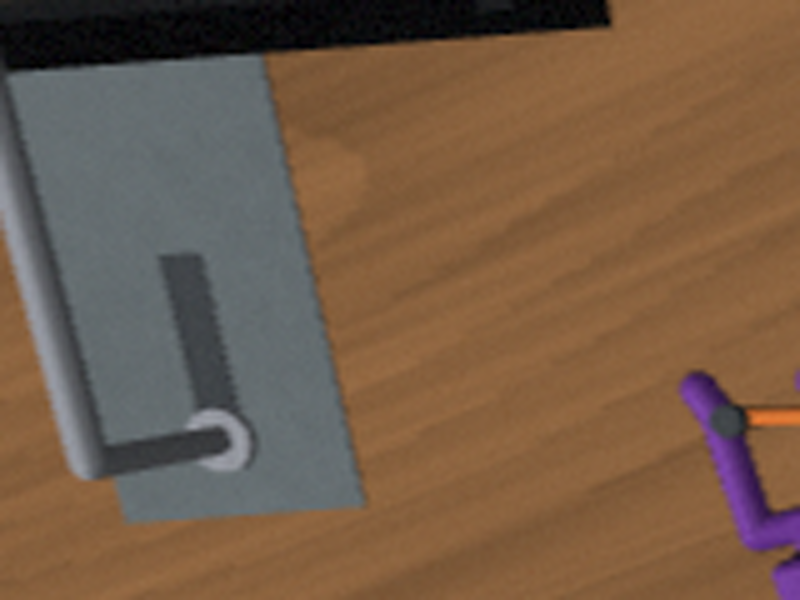

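The enlarged crop shows the bar's collar at (218,440), which is pixel (44,168), near the front of the slot. The tool yaw already matches the marker, so I'll descend and grasp.

carry_out([
  [[3.5, -1, 20, 0, 0, 0, 50], [3.5, -1, 20, 0, 0, 0, 50], [0, 0, 30, 0, 0, 0, 50], [0, 0, 30, 0, 0, 0, 50], [0, 0, 30, 0, 0, 0, 50], [0, 0, 20, 0, 0, 0, 50], [0, 0, 15, 0, 0, 0, 50], [0, 0, 15, 0, 0, 0, 50], [0, 0, 10, 0, 0, 0, 50], [0, 0, 9, 0, 0, 0, 50], [0, 0, 0, 0, 0, 0, 50], [0, 0, 0, 0, 0, 0, 0], [0, 0, 0, 0, 0, 0, 0], [0, 0, 0, 0, 0, 0, 0], [0, 0, 0, 0, 0, 0, 0], [0, 0, 0, 0, 0, 0, 0], [0, 0, 0, 0, 0, 0, 0], [0, 0, 0, 0, 0, 0, 0]],
], squeeze=40)

```text
time_s: 3.32
ee_pos: [0.463, -0.1423, 0.0068]
eef_rot: [3.142, -0.001, -0.365]
force: [-1.2, -0.5, 4.6]
grip_width: 0.016
grip_force: 40.0
```

```bash
python3 - <<'E'
from h import *
c=load("pics/w1.npz")
# plate contour on bench
g=hsv(c,(80,0,60),(130,90,170))
P=lambda u,v,z=0.: ray(c,(u/5,80+v/5),z)*1000
print("plate front corners",P(127,521),P(365,506)); print("right edge",P(268,55),P(365,506)); print("slot left",P(160,258),P(207,440),"slot right",P(202,253),P(240,420))
print("bar foot",P(218,440), "bar top", P(90,470,50),"rod along",P(10,150,46),P(85,450,46))
print("tray front wall top?",P(0,72),P(610,27))
E
```

```text
plate front corners [562.80660494 175.78327469   0.        ] [541.68299124 109.32481157   0.        ]
right edge [659.12900387  71.28747384   0.        ] [541.68299124 109.32481157   0.        ]
slot left [623.6531536  126.88046407   0.        ] [574.88549827 141.67333327   0.        ] slot right [620.6043986  115.31605033   0.        ] [576.44959002 129.87972144   0.        ]
bar foot [573.74581576 138.74561744   0.        ] bar top [ -7691.6819766  -44342.50141692  50000.        ] rod along [-16981.95154944 -37445.24204145  46000.        ] [ -7683.4871312  -40561.85755609  46000.        ]
tray front wall top? [681.50086833 140.70550323   0.        ] [632.16387879 -17.5161172    0.        ]
```

carry_out([
  [[0, 0, -20, 0, 0, 0, 0], [0, 0, -20, 0, 0, 0, 0], [0, 0, -20, 0, 0, 0, 0], [-10.3, -24.3, 0, 0, 0, 0, 0], [-10.3, -24.3, 0, 0, 0, 0, 0], [-10.3, -24.3, 0, 0, 0, 0, 0], [-10.3, -24.3, 0, 0, 0, 0, 0], [-10.3, -24.3, 0, 0, 0, 0, 0], [-10.3, -24.3, 0, 0, 0, 0, 0], [-10.3, -24.3, 0, 0, 0, 0, 0], [-10.3, -24.3, 0, 0, 0, 0, 0], [-10.3, -24.3, 0, 0, 0, 0, 0], [-10.3, -24.3, 0, 0, 0, 0, 0], [-10.3, -24.3, 0, 0, 0, 0, 0], [-10.3, -24.3, 0, 0, 0, 0, 0], [0, 0, 0, 0, 0, -0.057, 0], [0, 0, 0, 0, 0, 0, 0], [0, 0, 0, 0, 0, 0, 0]],
])

```text
time_s: 4.82
ee_pos: [0.4512, 0.1742, 0.0662]
eef_rot: [3.141, 0.001, -0.309]
force: [-0.5, 0.3, -2.4]
grip_width: 0.0159
grip_force: 40.0
```

```bash
python3 - <<'E'
from h import *
st(); c=cam("wrist","pics/w2.png"); print(c["origin"])
cv2.imwrite("pics/w2c.png",cv2.resize(c["pixels"][0:225,130:380,::-1],None,fx=2.6,fy=2.6,interpolation=cv2.INTER_CUBIC))
E
```

```text
{'time_s': np.float64(4.8167), 'ee_pos': array([0.4512, 0.1742, 0.0662]), 'eef_rot': array([ 3.1411e+00,  6.0000e-04, -3.0910e-01]), 'force': array([-0.4892,  0.3095, -2.4356]), 'grip_width': np.float64(0.0159), 'grip_force': np.float64(39.9586)}
[0.51319479 0.1552911  0.2449025 ]
```

View pics/w2c.png

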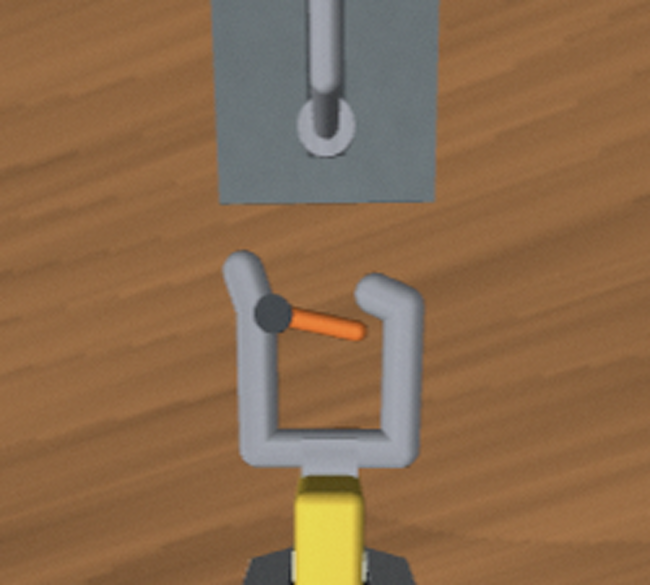

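The crop shows the hook's mouth open towards the eye, with the bar's foot collar at (326,126), the plate edges at 219 and 435 on its front edge (y≈203), and the grip centred at u≈330.

```bash
python3 - <<'E'
from h import *
c=load("pics/w2.npz"); o=telemetry.get_obs()
T=o["ee_pos"]; M=R.from_euler('xyz',o["eef_rot"])
def P(u,v,z): return ray(c,(130+(u+.5)/2.6-.5,(v+.5)/2.6-.5),z)
def L(n,u,v,z):
    w=P(u,v,z); t=M.inv().apply(w-T)*1000; print(n,(w[:2]*1000).round(1),"tool x,y",t[:2].round(1))
L("plateL far",213,0,0);L("plateL",219,203,0);L("plateR far",438,0,0);L("plateR",435,202,0)
L("collar",326,126,0.002); L("bend top",323,85,.046); L("rod far",324,5,.046)
z=.0674
L("L prong",257,400,z);L("R prong",401,400,z);L("R tip",370,292,z);L("L tip",242,265,z);L("throat rod",330,450,z);L("grip top",330,495,z+.026);L("grip near",329,570,z+.026)
L("L prong hi",257,340,z);L("R prong hi",403,340,z);L("hinge",272,313,z);L("Lc",242,462,z);L("Rc",416,462,z)
E
```

```text
plateL far [618.7 158.6] tool x,y [164.1 -36.5]
plateL [563.2 176.5] tool x,y [105.8 -36.7]
plateR far [597.7  92.7] tool x,y [164.2  32.6]
plateR [542.1 109.4] tool x,y [106.2  33.7]
collar [574.  136.5] tool x,y [128.2  -1.8]
bend top [572.3 137.7] tool x,y [126.3  -2.5]
rod far [589.4 131.9] tool x,y [144.3  -2.2]
L prong [502.9 177.2] tool x,y [ 48.1 -19. ]
R prong [491.9 142.8] tool x,y [48.2 17.2]
R tip [519.3 142.6] tool x,y [74.2  9. ]
L tip [534.6 170.1] tool x,y [ 80.5 -21.9]
throat rod [485.3 163.6] tool x,y [35.5 -0.6]
grip top [479.8 165.5] tool x,y [29.7 -0.7]
grip near [463.2 171. ] tool x,y [12.2 -0.9]
L prong hi [516.8 172.4] tool x,y [ 62.8 -18.6]
R prong hi [505.9 138.2] tool x,y [62.9 17.3]
hinge [521.8 166.8] tool x,y [ 69.3 -14.8]
Lc [489.2 186. ] tool x,y [ 32.3 -23.1]
Rc [475.6 143.6] tool x,y [32.4 21.4]
```

carry_out([
  [[0, 1, 14, 0, 0, 0, 0], [0, 0, 14, 0, 0, 0, 0], [0, 0, 14, 0, 0, 0, 0], [0, 0, 14, 0, 0, 0, 0], [10, 0, 0, 0, 0, 0, 0], [10, 0, 0, 0, 0, 0, 0], [10, 0, 0, 0, 0, 0, 0], [10, 0, 0, 0, 0, 0, 0], [0, 0, 0, 0, 0, 0, 0], [0, 0, 0, 0, 0, 0, 0], [0, 0, 0, 0, 0, 0, 0]],
])

```text
time_s: 5.78
ee_pos: [0.4892, 0.1612, 0.0106]
eef_rot: [-3.142, 0.0, -0.309]
force: [-0.5, -0.4, -2.4]
grip_width: 0.0156
grip_force: 40.0
```

```bash
python3 - <<'E'
from h import *
st(); c=cam("wrist","pics/w3.png")
cv2.imwrite("pics/w3c.png",cv2.resize(c["pixels"][60:225,160:350,::-1],None,fx=3.4,fy=3.4,interpolation=cv2.INTER_CUBIC))
E
```

```text
{'time_s': np.float64(5.7833), 'ee_pos': array([0.4892, 0.1612, 0.0106]), 'eef_rot': array([-3.1416e+00,  1.0000e-04, -3.0850e-01]), 'force': array([-0.474 , -0.3984, -2.4258]), 'grip_width': np.float64(0.0156), 'grip_force': np.float64(39.9589)}
```

View pics/w3c.png

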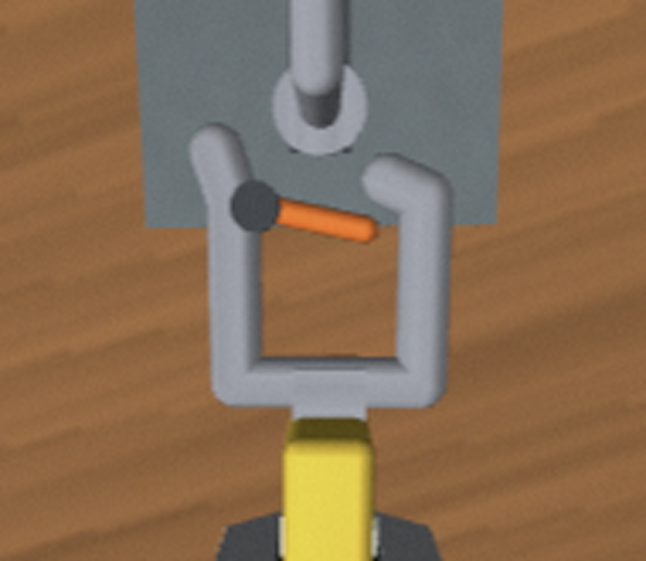

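The crop shows the bar's foot at (320,105), about 4 mm clear of the right tip at 365 and heading cleanly into the mouth.

carry_out([
  [[6, 0, 0, 0, 0, 0, 0], [6, 0, 0, 0, 0, 0, 0], [4, 0, 0, 0, 0, 0, 0], [3, 0, 0, 0, 0, 0, 0], [3, 0, 0, 0, 0, 0, 0], [3, 0, 0, 0, 0, 0, 0], [0, 0, 0, 0, 0, 0, 0], [0, 0, 0, 0, 0, 0, 0], [0, 0, 0, 0, 0, 0, 0]],
])

```text
time_s: 6.58
ee_pos: [0.5133, 0.1539, 0.0105]
eef_rot: [-3.141, -0.0, -0.308]
force: [0.8, 4.5, -4.1]
grip_width: 0.0156
grip_force: 40.0
```

carry_out([
  [[0, -1, 0, 0, 0, 0, 0], [0, -1, 0, 0, 0, 0, 0], [0, -1, 0, 0, 0, 0, 0], [0, -1, 0, 0, 0, 0, 0], [0, 0, 0, 0, 0, 0, 0], [0, 0, 0, 0, 0, 0, 0]],
])

```text
time_s: 7.08
ee_pos: [0.5144, 0.1575, 0.0105]
eef_rot: [-3.142, -0.0, -0.308]
force: [-1.8, 1.8, -3.7]
grip_width: 0.0154
grip_force: 40.0
```

```bash
python3 - <<'E'
from h import *
st(); c=cam("wrist","pics/w4.png")
cv2.imwrite("pics/w4c.png",cv2.resize(c["pixels"][60:225,160:350,::-1],None,fx=3.4,fy=3.4,interpolation=cv2.INTER_CUBIC))
E
```

```text
{'time_s': np.float64(7.0833), 'ee_pos': array([0.5144, 0.1575, 0.0105]), 'eef_rot': array([-3.1415e+00, -1.0000e-04, -3.0810e-01]), 'force': array([-1.8166,  1.7756, -3.6834]), 'grip_width': np.float64(0.0154), 'grip_force': np.float64(39.9782)}
```

View pics/w4c.png

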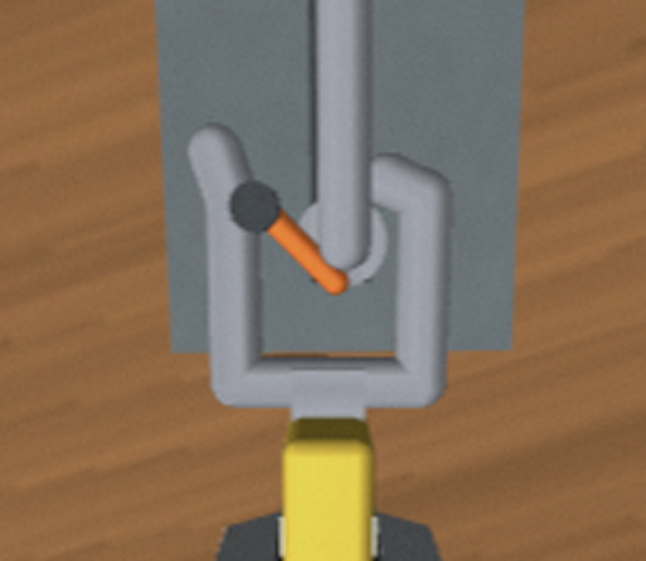

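The crop shows the gate pushed open to the bar at (342,240), with the bar free of the right tip and about 15 mm from the throat.

carry_out([
  [[2, 0, 0, 0, 0, 0, 0], [2, 0, 0, 0, 0, 0, 0], [2, 0, 0, 0, 0, 0, 0], [2, 0, 0, 0, 0, 0, 0], [1, 0, 0, 0, 0, 0, 0], [1, 0, 0, 0, 0, 0, 0], [0, 0, 0, 0, 0, 0, 0], [0, 0, 0, 0, 0, 0, 0]],
])

```text
time_s: 7.8
ee_pos: [0.5244, 0.1545, 0.0106]
eef_rot: [-3.141, -0.001, -0.308]
force: [1.4, 3.5, -3.6]
grip_width: 0.0154
grip_force: 40.0
```

carry_out([
  [[0, -1, 0, 0, 0, 0, 0], [1, 0, 0, 0, 0, 0, 0], [1, 0, 0, 0, 0, 0, 0], [0, 0, 0, 0, 0, 0, 0], [1, 0, 0, 0, 0, 0, 0], [0, 0, 0, 0, 0, 0, 0], [0, 0, 0, 0, 0, 0, 0]],
])

```text
time_s: 8.38
ee_pos: [0.5273, 0.1545, 0.0106]
eef_rot: [-3.141, -0.001, -0.308]
force: [2.5, 2.8, -1.9]
grip_width: 0.0157
grip_force: 40.0
```

```bash
python3 - <<'E'
from h import *
c=cam("wrist","pics/w5.png")
cv2.imwrite("pics/w5c.png",cv2.resize(c["pixels"][60:225,160:350,::-1],None,fx=3.4,fy=3.4,interpolation=cv2.INTER_CUBIC))
E
```

```text
(no output)
```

View pics/w5c.png

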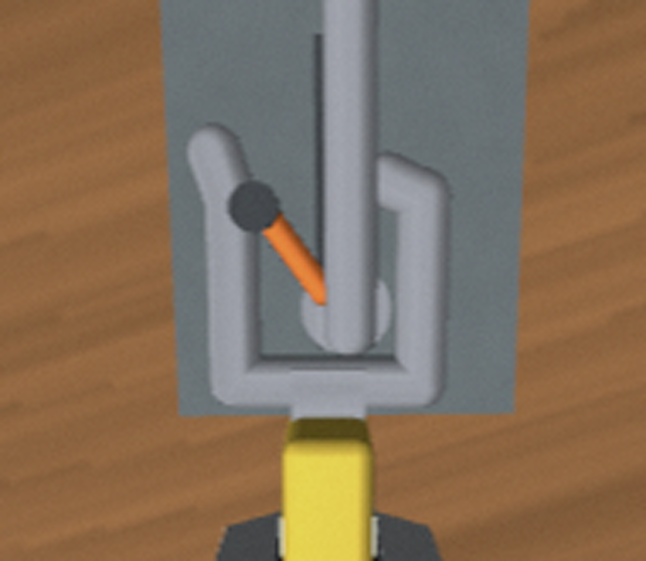

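The crop shows the bar at (347,330) with the gate tip riding its rear left side and a few mm left to the throat.

carry_out([
  [[1, 0, 0, 0, 0, 0, 0], [0, 0, 0, 0, 0, 0, 0], [1, 0, 0, 0, 0, 0, 0], [0, 0, 0, 0, 0, 0, 0], [0, 0, 0, 0, 0, 0, 0]],
])

```text
time_s: 8.85
ee_pos: [0.5289, 0.1537, 0.0104]
eef_rot: [3.141, 0.0, -0.308]
force: [0.8, 0.4, -2.4]
grip_width: 0.0158
grip_force: 40.0
```

carry_out([
  [[0.7, 0, 0, 0, 0, 0, 0], [0, 0, 0, 0, 0, 0, 0], [0, 0, 0, 0, 0, 0, 0]],
])

```text
time_s: 9.1
ee_pos: [0.5296, 0.1536, 0.0104]
eef_rot: [3.142, 0.0, -0.308]
force: [0.4, 1.4, -2.6]
grip_width: 0.0159
grip_force: 40.0
```

```bash
cat > gate.py <<'E'
from h import *
for f in ("pics/w3.npz","pics/w5.npz",None):
    c=load(f) if f else cam("wrist","pics/now.png")
    m=hsv(c,(6,170,150),(17,255,255)); m[:80]=0;m[160:]=0;m[:,:215]=0;m[:,290:]=0
    P=np.argwhere(m)[:,::-1].astype(np.float32); v=cv2.fitLine(P,2,0,.01,.01).ravel() if len(P)>5 else None
    print(f,len(P),v, None if v is None else np.degrees(np.arctan2(v[1],v[0])), cv2.boundingRect(P) if len(P) else 0)
E
python3 gate.py
```

```text
pics/w3.npz 190 [9.7806448e-01 2.0830238e-01 2.5544737e+02 1.2497369e+02] 12.022885 (242, 119, 28, 12)
pics/w5.npz 145 [  0.571396    0.8206745 246.83449   135.8207   ] 55.152367 (238, 125, 17, 24)
None 83 [9.7034305e-01 2.4173205e-01 2.4818073e+02 1.2340964e+02] 13.988789 (242, 119, 13, 9)
```

The gate has flicked shut: 14°, against 12° when it was at rest. Now the tug.

carry_out([
  [[-2, 0, 0, 0, 0, 0, 0], [-2, 0, 0, 0, 0, 0, 0], [-2, 0, 0, 0, 0, 0, 0], [-2, 0, 0, 0, 0, 0, 0], [-2, 0, 0, 0, 0, 0, 0], [-1, 0, 0, 0, 0, 0, 0], [0, 0, 0, 0, 0, 0, 0], [0, 0, 0, 0, 0, 0, 0]],
])

```text
time_s: 9.82
ee_pos: [0.5191, 0.157, 0.0105]
eef_rot: [-3.142, -0.0, -0.308]
force: [-0.2, -0.0, -1.5]
grip_width: 0.0158
grip_force: 40.0
```

carry_out([
  [[-1, 0, 0, 0, 0, 0, 0], [0, 0, 0, 0, 0, 0, 0], [-1, 0, 0, 0, 0, 0, 0], [0, 0, 0, 0, 0, 0, 0], [0, 0, 0, 0, 0, 0, 0]],
])

```text
time_s: 10.23
ee_pos: [0.5176, 0.1575, 0.0105]
eef_rot: [-3.141, -0.001, -0.308]
force: [3.1, -1.5, -3.3]
grip_width: 0.0158
grip_force: 40.0
```

carry_out([
  [[-0.4, 0, 0, 0, 0, 0, 0], [0, 0, 0, 0, 0, 0, 0], [0, 0, 0, 0, 0, 0, 0]],
])

```text
time_s: 10.48
ee_pos: [0.5174, 0.1576, 0.0106]
eef_rot: [-3.141, -0.001, -0.308]
force: [5.5, -2.4, -4.2]
grip_width: 0.0156
grip_force: 40.0
```

carry_out([
  [[-0.4, 0, 0, 0, 0, 0, 0], [0, 0, 0, 0, 0, 0, 0], [0, 0, 0, 0, 0, 0, 0]],
])

```text
time_s: 10.73
ee_pos: [0.5173, 0.1576, 0.0106]
eef_rot: [-3.141, -0.002, -0.308]
force: [7.3, -3.0, -5.5]
grip_width: 0.0159
grip_force: 40.0
```

The tug was about 8 N and it held. Ease forward, lower and release.

carry_out([
  [[2, 0, 0, 0, 0, 0, 0], [2, 0, 0, 0, 0, 0, 0], [2, 0, 1, 0, 0, 0, 0], [1, 0, 1, 0, 0, 0, 0], [0, 0, 0, 0, 0, 0, 0], [0, 0, 0, 0, 0, 0, 0], [0, 0, 0, 0, 0, 0, 50], [0, 0, 0, 0, 0, 0, 50], [0, 0, 0, 0, 0, 0, 50], [0, 0, 0, 0, 0, 0, 50], [0, 0, 0, 0, 0, 0, 50], [0, 0, 0, 0, 0, 0, 50]],
])

```text
time_s: 11.73
ee_pos: [0.5232, 0.1557, 0.0085]
eef_rot: [-3.142, -0.0, -0.308]
force: [0.2, 0.4, -0.0]
grip_width: 0.0491
grip_force: 0.0
```

carry_out([
  [[0, 0, -10, 0, 0, 0, 50], [0, 0, -15, 0, 0, 0, 50], [0, 0, -20, 0, 0, 0, 50], [0, 0, -20, 0, 0, 0, 50], [0, 0, -20, 0, 0, 0, 50], [0, 0, -15, 0, 0, 0, 50], [0, 0, 0, 0, 0, 0, 50], [0, 0, 0, 0, 0, 0, 50], [0, 0, 0, 0, 0, 0, 50]],
])

```text
time_s: 12.48
ee_pos: [0.5227, 0.1556, 0.1078]
eef_rot: [3.141, 0.001, -0.308]
force: [-0.2, 0.0, -0.2]
grip_width: 0.0502
grip_force: 0.0
```

```bash
python3 - <<'E'
from h import *
st(); c=cam("wrist","pics/w6.png")
cv2.imwrite("pics/w6c.png",cv2.resize(c["pixels"][60:260,140:370,::-1],None,fx=2.9,fy=2.9,interpolation=cv2.INTER_CUBIC))
E
```

```text
{'time_s': np.float64(12.4833), 'ee_pos': array([0.5227, 0.1556, 0.1078]), 'eef_rot': array([ 3.1411e+00,  8.0000e-04, -3.0820e-01]), 'force': array([-0.2222,  0.0303, -0.1604]), 'grip_width': np.float64(0.0502), 'grip_force': np.float64(0.0)}
```

View pics/w6c.png

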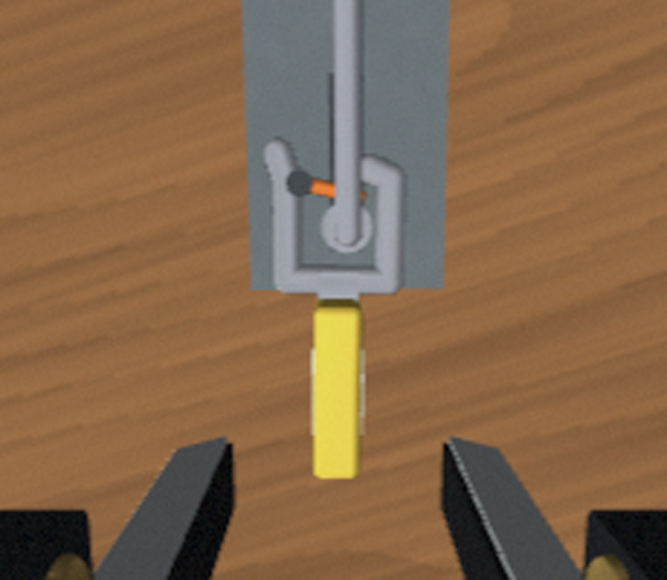

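The marker lies flat, clipped on, with the bar at (347,225) inside the shut gate and the fingers clear. Handing in.

```bash
python3 -c "
from station import ctrl; print(ctrl.hand_in())"
```

```text
the job is handed in; nothing more can be done
None
```

The yellow marker is clipped onto the tray's eye with its gate shut; it held a tug of about 8 N before I let go, it lies flat, and the job is handed in (no verdict was returned).

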